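Set a shelf over the bench edge for a jigsaw cut and hold it

ROBOT

A 6-joint arm with a two-finger parallel gripper is mounted at the origin on the work surface. World frame = base frame: x ahead of the robot, y to its left, z up, the work surface at z = 0. Lengths are in mm, angles in degrees, forces in N, time in s.
With the tool pointing down it reaches from about 350 to 850 mm from the base axis. Payload 8.1 kg.
Tool frame: the origin (TCP) lies at the centre of the arm's flange, where the gripper is bolted on; the fingertips stand 173 mm ahead of it and the grasp point (between the pads) lies 155 mm ahead of it; z points along the fingers, y is the line along which they close (so a half turn about z gives the same grasp; the last joint's range is limited). The gripper opens to 85 mm and grips with 20 to 120 N. Pads are 22 mm wide; open, the fingers measure 114 mm over their backs; the gripper's body (76 mm by 85 mm) begins 54 mm behind the grasp point. The pads swing forward as they close: fully open they stand 13 mm farther back than shut.
Start: joints at [70.451, 7.471, 85.268, -0, 87.261, -4.893], TCP at [151.79, 580.488, 404.692] pointing down, gripper open.
Joint ranges: [-169.43, 169.43], [-51.17, 129.36], [1.28, 143.12], [-76.62, 256.62], [0, 156.53], [-152.29, 152.29]. Speed limits (degrees/s): [136.94, 136.94, 159.86, 180, 180, 180].

INTERFACE

Orientations are given as [roll, pitch, yaw] about the fixed x, y, z axes, in that order (R = Rz(yaw) Ry(pitch) Rx(roll)).
In Python, from bench import * gives the robot as it stands.
- The arm moves only by the shell command python3 -m jog 'ROWS' [FORCE]. ROWS is text: rows parted by semicolons, each of 7 numbers parted by spaces: the shift along the tool's x, y, z scaled (see below), then the turn, a rotation vector about the tool's x, y, z scaled (see below), then the closure, from -1 (fully open) to 1 (shut). In form: tx ty tz wx wy wz hand; .... A call has 1 to 5 rows; each row shifts and turns the commanded pose from where the row before left it, along the tool's axes as they then stand; what a row does not reach is not made up. The controller multiplies each number of a shift by 0.1 m and each number of a turn by 60 degrees. A row lasts 1/8 s, in which the tool goes at most 62.5 mm and 10.7 degrees, less where a joint would pass 70% of its speed; a pose out of reach is approached as far as the arm can. A call with a number of a shift or a turn outside -1 to 1 is refused whole. A call with a gripper value outside its range is refused whole. The fingers move at their own pace and stop on an object; FORCE is the grip in N (left out, the last holds). Time passes only in rows, so rows that do not move let the fingers close. It gives the time, the measured TCP pose, the force, the opening and the grip force at its end, in the units of the state.
- sense(): the state, without advancing time (a new reading comes with each control period).
- snapshot(name): name is "scene" or "top" or "wrist"; returns a dict with "img" (420x560x3 uint8, red, green, blue), "fx", "fy", "cx", "cy" (pixels), "dist" ([k1, k2, p1, p2, k3] as OpenCV has them; the pictures are not rectified), "extrinsics" (4x4, takes a point from camera to world coordinates). Camera axes: x right, y down, z forward; pixel columns grow to the right and rows downward; lengths in mm; the calibration is good to about 2 mm. A picture is of the moment at which its call begins. There is no depth.
- hand_in(): hands the job in; it is judged then, once.
The state is a dict: "time": time; "joint_pos": joint angles; "qd": joint speeds; "joint_efforts": joint torques, N m; "tool_pos": TCP position; "tcp_rot": TCP orientation; "ft_force": force on the tool from outside, world axes, zero at the start; "wrist_torque": the same for the moment, N m; "finger_gap": finger opening in mm; "grip_force": force on a finger pad.
Only numpy, scipy, OpenCV 4.12 (cv2) and the standard library are available. Lean on these libraries where they do the work, as an engineer would, in place of code of your own. Each camera call takes 0.05 s, during which the arm holds its last target. There are 200 camera calls.

TASK

Get the plywood shelf ready for my jigsaw cut: while it still lies well back on the bench, push it sideways until it is felt to seat along the aluminium fence, then slide it outward along the fence until the pencil line across it is right over the bench's front edge. Keep it flat on the bench the whole way; more than half of it will then hang out, so finish while holding it level with the fingers, still against the fence, and do not let go. Leave the jigsaw, the clamp, the try square and the screw tub alone.

Things in the scene. Friction and masses are not known exactly. Their poses are not given: they have to be found in the camera images.
- shelf_line (a point): Pencil line (dark, 2.5 mm) right across a bare plywood shelf, 360 (x) x 140 (y) x 18 mm, lying flat and loose. This point: where the line meets the top of the plain +y long side, the one that goes to the fence; 145 mm from the shelf's inner (-x) end, 215 mm from the outer, 18 mm up. Axes: x along the shelf, outward; y to the fence; z up. Balance point: 35 mm outward of the line.
- shelf_rail (a point): Middle of the shelf's back rail, which runs the full length of its -y edge: plywood, 18 mm thick (y), 360 mm long (x), from 18 to 68 mm above the bench; this point at 43 mm. Can be gripped across its thickness from above anywhere along it. From shelf_line it lies 35 mm outward (+x), 131 mm away from the fence (-y), 25 mm up. Shelf axes. The whole shelf weighs 0.6 to 0.95 kg.
- fence_face (a point): Fence: slotted aluminium profile, 300 (x) x 40 (y) x 40 mm high, fixed to the bench square to its front edge, two black star knobs on top (to 66 mm high). This point: at bench height on the face towards the shelf (-y side), at the outer end, flush with the bench edge; the face runs 300 mm inward (-x) from here. Axes: x outward along the fence, y into the fence, z up.
- bench_edge (a point): A point on the top corner of the bench's straight front edge, the edge farthest from the robot, which runs along y. Axes: x outward over the edge, z up. The bench top lies inward (-x) at the height of this point; beyond it nothing carries the shelf.
- jigsaw: Jigsaw, 160 mm long, 70 mm wide, 180 mm high, standing on its sole plate without a blade; origin at the middle of its underside. Leave alone.
- bar_clamp: Lever bar clamp lying on its side, steel bar 300 mm long (x) with black jaws and handle reaching 85 mm to both sides, up to 28 mm high; origin under the middle of the bar. Leave alone.
- try_square: Try square lying flat: dark wooden stock 110 mm long (y) and 22 mm high, steel blade reaching 210 mm along +x; origin under the middle of the stock. Leave alone.
- screw_tub: Open grey plastic tub of screws, 110 x 80 mm, 45 mm high; origin at the middle of its underside. Leave alone.

How it is judged:
By the outcome, as a careful person would: the job done as asked, in the order asked, and still so for the second after the job is handed in, while the arm keeps its last pose, push and grip.
It also fails if it takes over 48 s, if anything falls off the work surface, if the arm or the gripper's body presses on something with over 40 N, if the wrist force passes 120 N, or if a joint passes its speed limit or range.

## Working session

There is one attempt and no reset: what is moved stays moved. The work goes in short steps, Python scripts to look and compute and a shell command to move; the robot and the scene stay as the last step left them, time stands still between calls to the robot, and variables do not carry over. Pictures are saved under pics/ and viewed, at most 10 in all, crops included, and the job is handed in when it is done.

```bash
mkdir -p pics; cat > h.py <<'E'
from bench import *
import numpy as np, cv2, pickle
def snap(n,f):
    s=snapshot(n); pickle.dump(s,open(f'pics/{f}.pkl','wb')); cv2.imwrite(f'pics/{f}.png',cv2.resize(s['img'][:,:,::-1],(800,600),interpolation=cv2.INTER_CUBIC)); return s
def ray(f,u,v):  # native pixels
    s=pickle.load(open(f'pics/{f}.pkl','rb'));K=np.array([[s['fx'],0,s['cx']],[0,s['fy'],s['cy']],[0,0,1.]])
    p=cv2.undistortPoints(np.array([[[u,v]]],float),K,np.array(s['dist'],float))[0,0]
    E=np.array(s['extrinsics']);d=E[:3,:3]@[p[0],p[1],1];return E[:3,3],d
def at(f,u,v,z):
    o,d=ray(f,u,v);return o+d*(z-o[2])/d[2]
def tri(a,b):
    A=[];B=[]
    for r in (a,b):
        o,d=ray(*r);d=d/np.linalg.norm(d);P=np.eye(3)-np.outer(d,d);A.append(P);B.append(P@o)
    return np.linalg.lstsq(np.vstack(A),np.hstack(B),rcond=None)[0]
E
python3 - <<'E'
from h import *
for n in('scene','top','wrist'):
    s=snap(n,n+'0');print(n,np.round(s['extrinsics'],3).tolist())
print(sense())
E
```

```text
scene [[-0.065, 0.764, -0.642, 1524.301], [0.998, 0.045, -0.047, 58.265], [-0.007, -0.644, -0.765, 1357.715], [0.0, 0.0, 0.0, 1.0]]
top [[0.027, -0.982, 0.185, 216.759], [-1.0, -0.026, 0.005, -5.834], [-0.0, -0.185, -0.983, 1421.365], [0.0, 0.0, 0.0, 1.0]]
wrist [[0.254, 0.924, 0.287, 77.306], [0.967, -0.241, -0.078, 599.016], [-0.002, 0.297, -0.955, 372.489], [0.0, 0.0, 0.0, 1.0]]
{'time': 0.15, 'joint_pos': array([ 7.04509133e+01,  7.50755463e+00,  8.53148871e+01,  2.46943960e-04,
        8.72604284e+01, -4.89428541e+00]), 'qd': array([ 0.00856045, -0.19185533, -0.11623145,  0.02250617, -0.00286219,
        0.03974209]), 'joint_efforts': array([ 1.54925816e-03, -5.70062721e+01, -5.01158345e+01, -4.47002858e-04,
        9.90159286e-03, -3.53873713e-05]), 'tool_pos': array([151.73090605, 580.32551084, 403.86090986]), 'tcp_rot': array([-1.79917453e+02, -7.31601830e-03,  1.65345181e+02]), 'ft_force': array([0.58993684, 0.62620091, 0.52889511]), 'wrist_torque': array([-0.02480587, -0.0064509 ,  0.01772592]), 'grip_force': 0.0, 'finger_gap': 85.26363424541941}
```

View pics/top0.png

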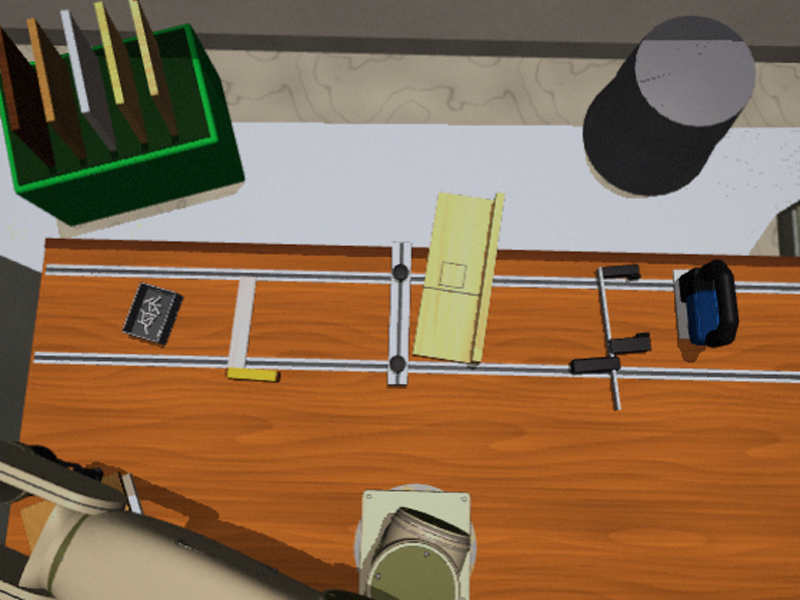

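View pics/scene0.png

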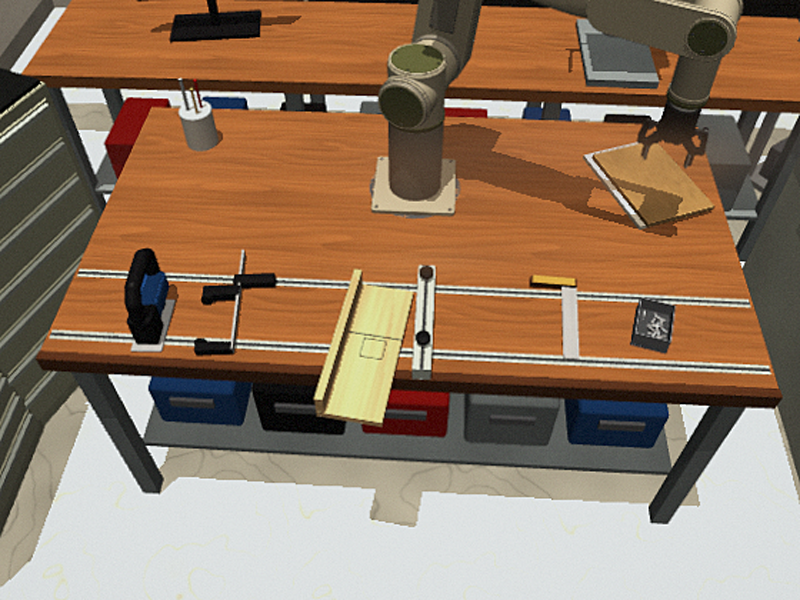

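Top view (shown 800x600): the shelf spans (437,193)–(505,195) to (415,355)–(480,362), with the line near (424,287)–(480,295). The fence runs (393–411, 242–385) and the bench edge is at row ~245. The scene view agrees, and shows the shelf yawed a few degrees and already overhanging a little. Next I'll enlarge both.

```bash
python3 - <<'E'
import cv2
a=cv2.imread('pics/top0.png'); # make from native
import pickle
t=pickle.load(open('pics/top0.pkl','rb'))['img'][:,:,::-1]; s=pickle.load(open('pics/scene0.pkl','rb'))['img'][:,:,::-1]
c=t[125:275,260:400]; cv2.imwrite('pics/tc.png',cv2.resize(c,None,fx=4,fy=4,interpolation=cv2.INTER_CUBIC))
c=s[180:305,215:315]; cv2.imwrite('pics/sc.png',cv2.resize(c,None,fx=4.8,fy=4.8,interpolation=cv2.INTER_CUBIC))
E
```

```text
(no output)
```

View pics/tc.png

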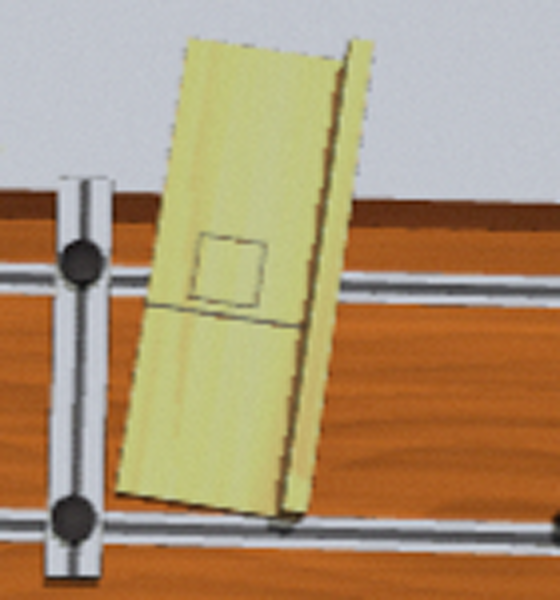

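View pics/sc.png

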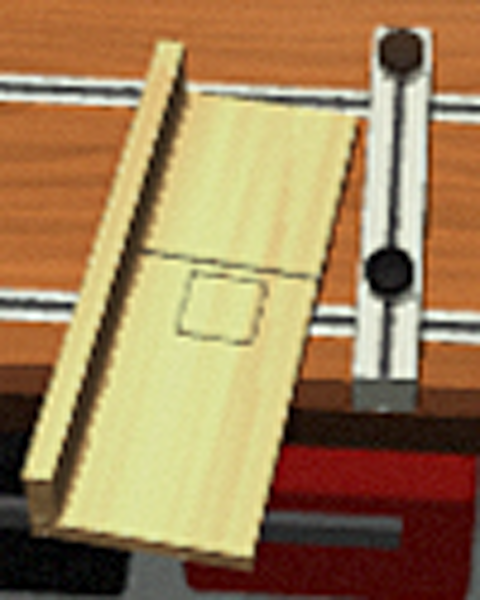

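Crops: in the top crop the line meets the +y edge at (149,303), and the rail top runs (362,40)–(295,512). The fence's outer top corner is at (113,180) and the bench corner line runs (30,220)–(500,232). In the scene crop the line end is (320,276), the rail top ends are (172,42)/(38,480), the fence corner is (355,380), and the bench corner is around (440,411).

```bash
cat > m.py <<'E'
from h import *
T=lambda x,y:('top0',260+x/4-.4,125+y/4-.4)
S=lambda x,y:('scene0',215+x/4.8-.4,180+y/4.8-.4)
P=lambda n,v:print(n,np.round(v,1))
P('line tri',tri(T(149,303),S(320,276)));P('line T18',at(*T(149,303),18));P('line S18',at(*S(320,276),18))
P('rail out',tri(T(362,40),S(38,480)));P('T',at(*T(362,40),68));P('S',at(*S(38,480),68))
P('rail in',tri(T(297,513),S(172,42)));P('T',at(*T(295,490),68));P('S',at(*S(172,42),68))
P('inner+y corner',tri(T(117,494),S(360,120)))
P('outer+y',tri(T(189,40),S(252,556)))
P('fence out',tri(T(113,180),S(355,380)));P('T40',at(*T(113,180),40));P('S40',at(*S(355,380),40))
P('fence inner T40',at(*T(102,578),40));P('S',at(*S(378,28),40))
for x,y in((30,220),(500,232)):P('edge T0',at(*T(x,y),0))
for x,y in((440,411),(20,393)):P('edge S0',at(*S(x,y),0))
E
python3 m.py
```

```text
line tri [529.3  -2.3  21.9]
line T18 [530.3  -5.2  18. ]
line S18 [5.263e+02 4.000e-01 1.800e+01]
rail out [ 725.4 -158.7   66.9]
T [ 725.1 -159.6   68. ]
S [ 726.1 -157.6   68. ]
rail in [ 368.2 -113.2   67.4]
T [ 384.7 -113.4   68. ]
S [ 368.8 -111.2   68. ]
inner+y corner [384.9  17.5  12.7]
outer+y [740.6 -29.7  17.1]
fence out [620.6  26.3  36.3]
T40 [619.6  24.4  40. ]
S40 [623.   28.2  40. ]
fence inner T40 [320.3  23.6  40. ]
S [321.8  29.5  40. ]
edge T0 [597.5  88.5   0. ]
edge T0 [ 597.6 -274.6    0. ]
edge S0 [616.5  83.1   0. ]
edge S0 [ 619.  -189.2    0. ]
```

```bash
python3 -m jog '0 0 0 0 0 -0.122 -1; -0.345 -0.471 0 0 0 0 -1; -0.345 -0.471 0 0 0 0 -1; -0.345 -0.471 0 0 0 0 -1; -0.345 -0.471 0 0 0 0 -1'; python3 -m jog '-0.345 -0.471 0 0 0 0 -1; -0.345 -0.471 0 0 0 0 -1; -0.345 -0.471 0 0 0 0 -1; -0.345 -0.471 0 0 0 0 -1; -0.345 -0.471 0 0 0 0 -1'; python3 -m jog '-0.345 -0.471 0 0 0 0 -1; -0.345 -0.471 0 0 0 0 -1; -0.345 -0.471 0 0 0 0 -1; -0.345 -0.471 0 0 0 0 -1; -0.345 -0.471 0 0 0 0 -1'; python3 -m jog '0 0 0.2 0 0 0 -1; 0 0 0 0 0 0 -1;0 0 0 0 0 0 -1'; python3 - <<'E'
from h import *
s=snap('wrist','w1'); print(np.round(s['extrinsics'],3).tolist())
E
```

```text
time: 0.78
tool_pos: [265.0, 374.3, 404.4]
tcp_rot: [-180.0, 0.0, 172.7]
ft_force: [0.6, 0.4, -0.0]
finger_gap: 85.4
grip_force: 0.0
time: 1.4
tool_pos: [406.0, 118.6, 404.7]
tcp_rot: [180.0, 0.0, 172.7]
ft_force: [1.6, 0.2, 0.5]
finger_gap: 85.3
grip_force: 0.0
time: 2.02
tool_pos: [547.2, -137.1, 404.4]
tcp_rot: [180.0, -0.0, 172.7]
ft_force: [0.6, 0.0, 0.7]
finger_gap: 85.6
grip_force: 0.0
time: 2.4
tool_pos: [546.3, -134.1, 384.8]
tcp_rot: [180.0, -0.0, 172.7]
ft_force: [-0.3, -0.3, 1.5]
finger_gap: 85.1
grip_force: 0.0
[[0.127, 0.947, 0.294, 470.023], [0.992, -0.121, -0.038, -124.96], [-0.0, 0.297, -0.955, 353.577], [0.0, 0.0, 0.0, 1.0]]
```

View pics/w1.png

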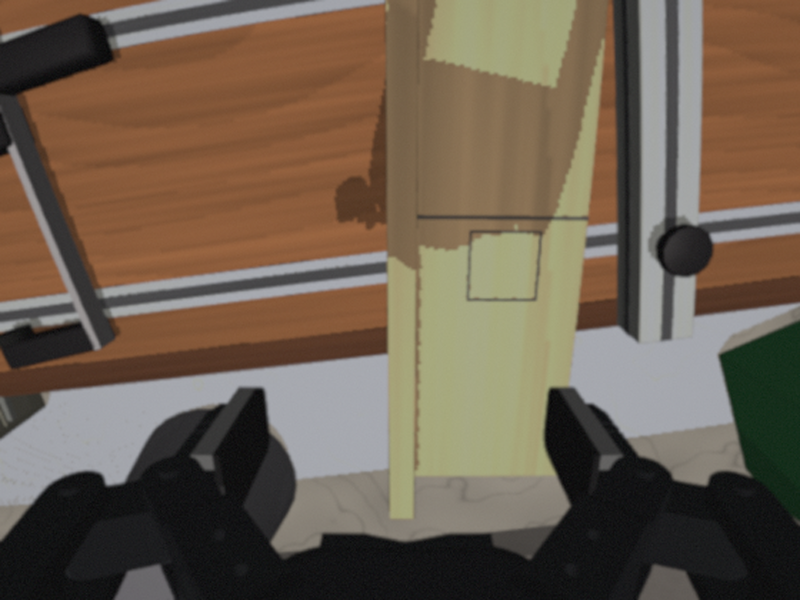

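The wrist view shows the rail centred between the fingers (cols 388–417). The line runs (418,217)–(588,218), the fence's lower outer corner is about (630,330), and the bench edge passes (100,384) and (600,327).

```bash
python3 - <<'E'
from h import *
W=lambda x,y,f='w1':(f,x/1.42857-.15,y/1.42857-.15)
T=lambda x,y:('top0',260+x/4-.4,125+y/4-.4)
P=lambda n,v:print(n,np.round(v,1))
P('line',at(*W(588,218),18));P('line rail side',at(*W(418,217),18));P('line tri',tri(W(588,218),T(149,303)))
for p in((100,384),(385,355),(600,327)):P('edge',at(*W(*p),0))
for x,y in((30,190),(500,202)):P('edge T0',at(*T(x,y),0))
P('fence top out',at(*W(641,341),40));P('fence tri',tri(W(641,341),T(113,180)));P('fence bot out',at(*W(622,327),0));P('bot in',at(*W(613,10),0))
for p in((387,200),(416,200),(388,470),(413,470)):P('rail top',at(*W(*p),68))
P('rail out tri',tri(W(402,518),T(362,40)))
E
```

```text
line [528.1  -3.6  18. ]
line rail side [ 512.7 -122.2   18. ]
line tri [528.1  -5.4  23.3]
edge [ 617.7 -404.2    0. ]
edge [ 620.6 -161.5    0. ]
edge [618.9  11.    0. ]
edge T0 [621.5  89.4   0. ]
edge T0 [ 621.6 -274.8    0. ]
fence top out [616.7  25.4  40. ]
fence tri [618.   24.9  40.4]
fence bot out [621.2  28.8   0. ]
bot in [392.7  24.9   0. ]
rail top [ 494.2 -139.5   68. ]
rail top [ 496.4 -122.6   68. ]
rail top [ 679.5 -164.8   68. ]
rail top [ 681.7 -147.3   68. ]
rail out tri [ 726.9 -160.6   63.3]
```

```bash
python3 -m jog '0 -0.035 0.5 0 0 0 -1; 0 0 0.5 0 0 0 -1; 0 0 0.5 0 0 0 -1; 0 0 0.34 0 0 0 -1; 0 0 0 0 0 0 -1'; python3 -m jog '0 0 0 0 0 0 1; 0 0 0 0 0 0 1; 0 0 0 0 0 0 1; 0 0 0 0 0 0 1; 0 0 0 0 0 0 1' 70;  python3 -m jog '0 0 0 0 0 0 1; 0 0 0 0 0 0 1; 0 0 0 0 0 0 1'
```

```text
time: 3.08
tool_pos: [544.7, -137.3, 198.5]
tcp_rot: [179.9, -0.3, 172.7]
ft_force: [-0.7, -1.0, 0.1]
finger_gap: 85.2
grip_force: 0.0
time: 3.7
tool_pos: [546.8, -138.8, 202.0]
tcp_rot: [-180.0, 0.1, 172.7]
ft_force: [-1.4, 0.5, 6.6]
finger_gap: 17.4
grip_force: 70.5
time: 4.08
tool_pos: [546.8, -138.8, 201.9]
tcp_rot: [-180.0, 0.1, 172.7]
ft_force: [-0.1, 2.0, 7.0]
finger_gap: 17.3
grip_force: 70.5
```

```bash
python3 -m jog '0 0 -0.005 0 0 -0.041 1; 0 0 0 0 0 -0.041 1; 0 0 0 0 0 -0.041 1; 0 0 0 0 0 0 1; 0 0 0 0 0 0 1'; python3 -m jog '0 0.08 0 0 0 0 1; 0 0.08 0 0 0 0 1; 0 0.06 0 0 0 0 1; 0 0 0 0 0 0 1; 0 0 0 0 0 0 1'; python3 - <<'E'
from h import *
print(sense()['wrist_torque'],sense()['ft_force'])
s=snap('top','t2'); cv2.imwrite('pics/t2c.png',cv2.resize(s['img'][110:260,260:400,::-1],None,fx=4,fy=4,interpolation=cv2.INTER_CUBIC))
E
```

```text
time: 4.7
tool_pos: [546.6, -138.8, 202.0]
tcp_rot: [-180.0, 0.1, 180.0]
ft_force: [-0.3, -0.4, 5.9]
finger_gap: 17.3
grip_force: 70.2
time: 5.32
tool_pos: [546.6, -116.3, 202.0]
tcp_rot: [-180.0, 0.1, -180.0]
ft_force: [0.1, 1.4, 7.2]
finger_gap: 17.4
grip_force: 70.4
[ 0.15005959 -0.07111318  0.10596215] [0.12950403 1.3782489  7.21642127]
```

View pics/t2c.png

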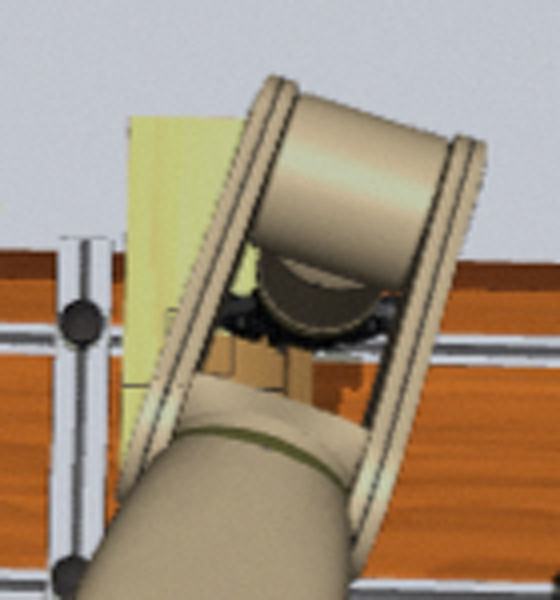

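The shelf now lies parallel to the fence: its edge runs (130,118)–(122,480) against the fence face at (113,240)–(106,500), a gap of about 10 mm. Now I'll creep in.

```bash
python3 -m jog '0 0.03 -0.01 0 0 0 1; 0 0.03 0 0 0 0 1; 0 0 0 0 0 0 1'; python3 -m jog '0 0.015 0 0 0 0 1; 0 0 0 0 0 0 1'; python3 -m jog '0 0.015 0 0 0 0 1; 0 0 0 0 0 0 1';python3 -c "from bench import *;print(sense()['wrist_torque'])"
```

```text
time: 5.75
tool_pos: [546.0, -110.3, 202.0]
tcp_rot: [180.0, -0.0, -180.0]
ft_force: [-0.6, -0.6, 1.3]
finger_gap: 17.1
grip_force: 69.6
time: 6.0
tool_pos: [546.0, -109.0, 202.0]
tcp_rot: [180.0, -0.0, -180.0]
ft_force: [-0.7, -1.6, -0.3]
finger_gap: 17.4
grip_force: 69.4
time: 6.25
tool_pos: [546.1, -107.5, 202.0]
tcp_rot: [180.0, -0.0, -180.0]
ft_force: [0.8, -0.8, -0.5]
finger_gap: 17.2
grip_force: 69.3
[-0.19932884 -0.19476046 -0.02508791]
```

Vertical load is now about zero, with no contact yet. Continuing.

```bash
python3 -m jog '0 0.01 0 0 0 0 1; 0 0 0 0 0 0 1'; python3 -m jog '0 0.01 0 0 0 0 1; 0 0 0 0 0 0 1';python3 -c "from bench import *;print(sense()['wrist_torque'])"
```

```text
time: 6.5
tool_pos: [546.0, -106.5, 202.0]
tcp_rot: [180.0, -0.0, -180.0]
ft_force: [-0.4, -0.9, -2.7]
finger_gap: 17.2
grip_force: 69.1
time: 6.75
tool_pos: [546.0, -106.1, 202.0]
tcp_rot: [-179.9, -0.0, -180.0]
ft_force: [0.4, -5.0, -2.8]
finger_gap: 17.4
grip_force: 69.0
[-0.68849846 -0.12659684  0.01264022]
```

```bash
python3 -m jog '0 0.01 0 0 0 0 1; 0 0 0 0 0 0 1';python3 -c "from bench import *;print(sense()['wrist_torque'])"
```

```text
time: 7.0
tool_pos: [546.1, -105.8, 202.3]
tcp_rot: [-179.9, -0.0, -180.0]
ft_force: [-1.4, -10.2, -2.1]
finger_gap: 17.2
grip_force: 69.2
[-1.36429182 -0.04862906  0.1234667 ]
```

Seated: 10 N against the fence with about 0.1 Nm about z, so contact is spread along the edge. Slide outward while watching Fy.

```bash
python3 -m jog '-0.04 0 0 0 0 0 1; -0.04 0 0 0 0 0 1; -0.04 0 0 0 0 0 1; -0.04 0 0 0 0 0 1; 0 0 0 0 0 0 1';python3 - <<'E'
from h import *
print(sense()['wrist_torque']); print(at('t2',260+123/4-.4,110+385/4-.4,18))
E
```

```text
time: 7.62
tool_pos: [561.9, -105.8, 202.2]
tcp_rot: [-179.9, -0.1, -180.0]
ft_force: [-2.8, -9.0, -0.1]
finger_gap: 17.3
grip_force: 69.5
[-1.20433106  0.24016902  0.12717416]
[512.73113916  13.97085789  18.        ]
```

```bash
python3 -m jog '-0.05 0 0 0 0 0 1; -0.05 0 0 0 0 0 1; -0.05 0 0 0 0 0 1; -0.05 0 0 0 0 0 1; 0 0 0 0 0 0 1'; python3 -c "from bench import *;print(sense()['wrist_torque'])"; python3 -m jog '-0.05 0 0 0 0 0 1; -0.05 0 0 0 0 0 1; -0.05 0 0 0 0 0 1; -0.05 0 0 0 0 0 1; 0 0 0 0 0 0 1'; python3 -c "from bench import *;print(sense()['wrist_torque'])"
```

```text
time: 8.25
tool_pos: [582.0, -105.9, 202.2]
tcp_rot: [-179.9, -0.1, -180.0]
ft_force: [-2.2, -9.1, -0.4]
finger_gap: 17.2
grip_force: 69.6
[-1.18291323  0.19231652  0.10306267]
time: 8.88
tool_pos: [601.9, -105.9, 202.1]
tcp_rot: [-179.9, -0.1, -180.0]
ft_force: [-3.1, -8.5, 0.5]
finger_gap: 17.3
grip_force: 69.7
[-1.16218881  0.40624122  0.26005764]
```

```bash
python3 -m jog '-0.05 0 0 0 0 0 1; -0.05 0 0 0 0 0 1; -0.05 0 0 0 0 0 1; -0.05 0 0 0 0 0 1; 0 0 0 0 0 0 1'; python3 -m jog '-0.05 0 0 0 0 0 1; -0.05 0 0 0 0 0 1; -0.05 0 0 0 0 0 1; -0.05 0 0 0 0 0 1; 0 0 0 0 0 0 1'; python3 - <<'E'
from h import *
print(sense()['wrist_torque'])
snap('top','t3');snap('scene','s3');snap('wrist','w3')
s=lambda f:pickle.load(open(f'pics/{f}.pkl','rb'))['img'][:,:,::-1]
a=cv2.resize(s('t3')[100:200,270:370],None,fx=4,fy=4,interpolation=cv2.INTER_CUBIC)
b=cv2.resize(s('s3')[230:330,220:320],None,fx=4,fy=4,interpolation=cv2.INTER_CUBIC)
cv2.imwrite('pics/ab.png',np.hstack([a,b]))
E
```

```text
time: 9.5
tool_pos: [621.9, -105.8, 202.1]
tcp_rot: [-179.9, -0.1, -180.0]
ft_force: [-2.9, -8.5, 0.0]
finger_gap: 16.9
grip_force: 69.7
time: 10.12
tool_pos: [641.8, -105.7, 201.9]
tcp_rot: [-179.9, -0.1, -179.9]
ft_force: [-1.8, -7.9, -0.1]
finger_gap: 16.7
grip_force: 69.8
[-1.07205075  0.64923839  0.54212786]
```

View pics/ab.png

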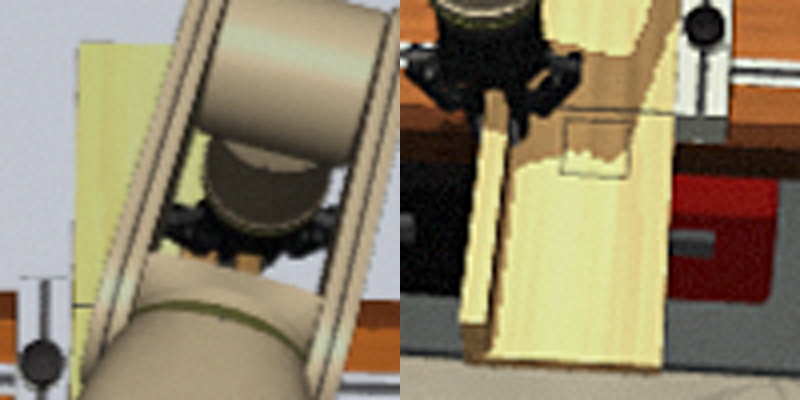

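View pics/w3.png

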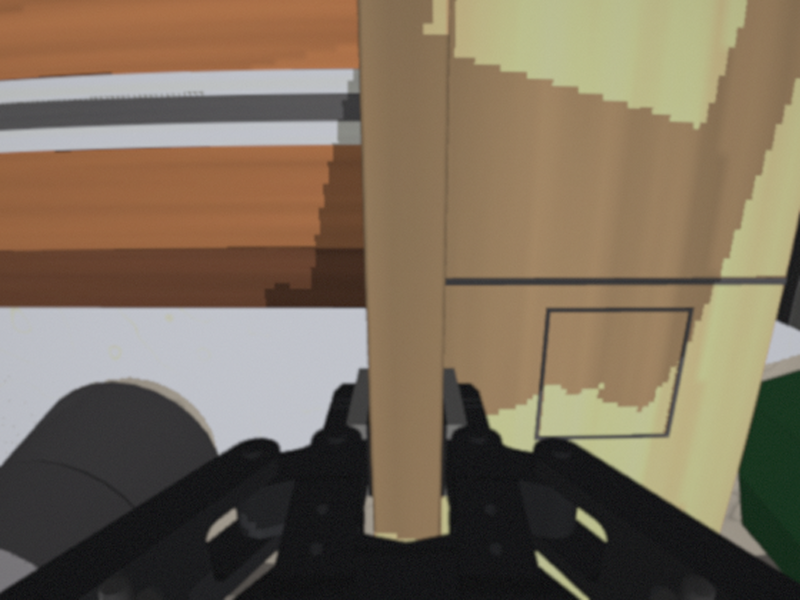

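Wrist: bench edge at row 307 (cols 20–360), line at rows 281–282 (cols 450–780). Top crop: line at (78,305), bench edge at (5,291)/(385,303). Scene crop: line end at (277,115).

```bash
python3 - <<'E'
from h import *
W=lambda x,y:('w3',x/1.42857-.15,y/1.42857-.15)
P=lambda n,v:print(n,np.round(v,1))
# subpixel along columns
g=cv2.cvtColor(pickle.load(open('pics/w3.pkl','rb'))['img'],cv2.COLOR_RGB2GRAY).astype(float)
for u in(330,380,430,480,530):
    c=g[188:206,u];w=np.clip(np.median(c)-10-c,0,None);v=188+(w*np.arange(18)).sum()/w.sum();P(f'line {u} {v:.1f}',at('w3',u,v,18))
for u in(20,80,140,240):
    c=np.diff(g[200:230,u]);k=c.argmax();P(f'edge {u} {200+k+.5}',at('w3',u,200+k+.5,0))
P('T line',at('t3',270+78/4-.4,100+305/4-.4,18))
for x,y in((5,291),(385,303)):P('T edge',at('t3',270+x/4-.4,100+y/4-.4,0))
P('S line',at('s3',220+277/4-.4,230+115/4-.4,18))
P('tri',tri(('t3',270+78/4-.4,100+305/4-.4),('s3',220+277/4-.4,230+115/4-.4)))
E
```

```text
line 330 196.7 [604.7 -85.1  18. ]
line 380 196.6 [604.6 -61.4  18. ]
line 430 196.5 [604.5 -37.3  18. ]
line 480 196.5 [604.4 -12.6  18. ]
line 530 195.9 [603.9  13.1  18. ]
edge 20 214.5 [ 619.5 -254.8    0. ]
edge 80 214.5 [ 619.4 -218.9    0. ]
edge 140 214.5 [ 619.4 -184.9    0. ]
edge 240 215.5 [ 619.9 -130.4    0. ]
T line [606.3  20.5  18. ]
T edge [621.   77.7   0. ]
T edge [ 619.3 -216.8    0. ]
S line [606.4  28.5  18. ]
tri [606.3  24.5  17.6]
```

```bash
python3 -m jog '-0.04 0 0 0 0 0 1; -0.04 0 0 0 0 0 1; -0.04 0 0 0 0 0 1; -0.025 0 0 0 0 0 1; 0 0 0 0 0 0 1'; cat > me.py <<'E'
from h import *
import sys
f=sys.argv[1];snap('wrist',f);snap('top',f+'t');snap('scene',f+'s');s=sense();print(s['tool_pos'],s['tcp_rot'],s['ft_force'],s['wrist_torque'])
g=cv2.cvtColor(pickle.load(open(f'pics/{f}.pkl','rb'))['img'],cv2.COLOR_RGB2GRAY).astype(float)
P=lambda n,v:print(n,np.round(v,1))
for u in(330,380,430,480,530):
    c=g[195:222,u];k=np.argmin(c-cv2.blur(c[:,None],(1,9))[:,0]);a=slice(max(k-3,0),k+4);w=np.clip(np.median(c[a])-5-c[a],0,None)
    v=195+(w*np.arange(27)[a]).sum()/w.sum();P(f'line {u} {v:.1f}',at(f,u,v,18))
for u in(20,80,140,240):
    c=np.diff(g[200:230,u]);k=c.argmax();P(f'edge {u} {200+k+.5}',at(f,u,200+k+.5,0))
E
python3 me.py w4
```

```text
time: 10.9
tool_pos: [656.0, -105.6, 201.8]
tcp_rot: [-179.9, -0.2, -179.9]
ft_force: [-3.1, -7.9, 0.3]
finger_gap: 17.4
grip_force: 69.8
[ 655.97451615 -105.65240959  201.77577841] [-1.79901267e+02 -1.44521539e-01 -1.79935096e+02] [-4.27179089 -6.80019112 -0.50079276] [-0.89232585  0.9018255   0.68708009]
line 330 196.5 [618.7 -85.   18. ]
line 380 196.4 [618.6 -61.3  18. ]
line 430 216.1 [628.3 -36.   18. ]
line 480 215.8 [628.2 -10.8  18. ]
line 530 195.5 [617.8  13.1  18. ]
edge 20 228.5 [ 641.9 -256.5    0. ]
edge 80 200.5 [ 625.6 -217.2    0. ]
edge 140 218.5 [ 635.7 -184.9    0. ]
edge 240 201.5 [ 626.2 -129.9    0. ]
```

```bash
python3 - <<'E'
from h import *
I=pickle.load(open('pics/w4.pkl','rb'))['img'];g=cv2.cvtColor(I,cv2.COLOR_RGB2GRAY).astype(float)
for u in(20,80,140,200,240):
    c=np.diff(g[175:215,u]);k=c.argmax();k0=g[175:215,u];m=(k0[k-2]+k0[k+3])/2;r=np.interp(m,k0[k-2:k+4],np.arange(k-2,k+4))
    print(u,175+r,np.round(at('w4',u,175+r,0),1))
a=cv2.resize(I[170:250,:,::-1],(800,300),interpolation=cv2.INTER_CUBIC)
s=lambda f:pickle.load(open(f'pics/{f}.pkl','rb'))['img'][:,:,::-1]
b=cv2.resize(s('w4t')[130:205,270:370],(400,300),interpolation=cv2.INTER_CUBIC)
c=cv2.resize(s('w4s')[240:315,225:325],(400,300),interpolation=cv2.INTER_CUBIC)
cv2.imwrite('pics/f4.png',np.vstack([a,np.hstack([b,c])]))
E
```

```text
20 190.15625 [ 619.6 -251.1    0. ]
80 189.6195652173913 [ 619.5 -216.1    0. ]
140 189.35416666666666 [ 619.5 -182.8    0. ]
200 189.5 [ 619.6 -150.7    0. ]
240 189.37272727272727 [ 619.6 -129.7    0. ]
```

View pics/f4.png

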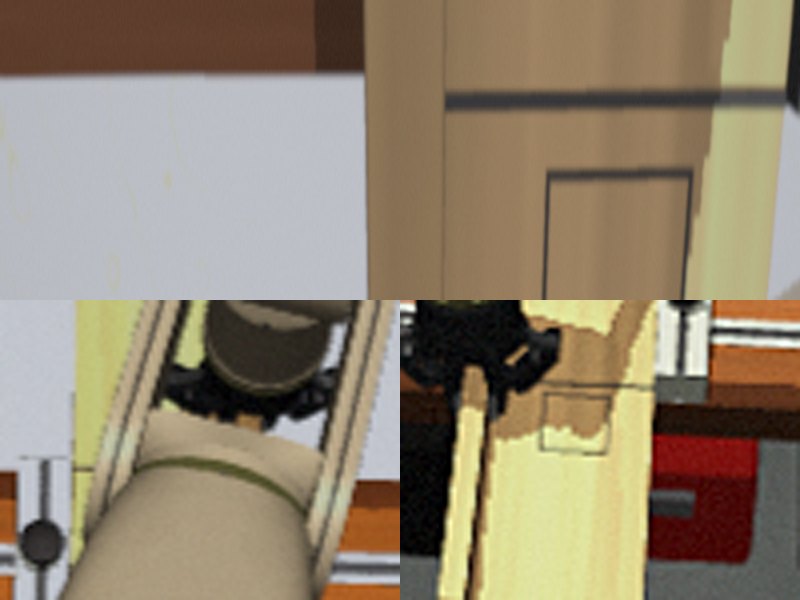

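The edge is at 619.6 in the wrist view, with the line at 618.4 (wrist) and about 620 (top). One last nudge of ~0.8 mm outward and a touch more push against the fence.

```bash
python3 -m jog '-0.008 0.003 0 0 0 0 1; 0 0 0 0 0 0 1; 0 0 0 0 0 0 1; 0 0 0 0 0 0 1'; sed -i 's/195:222/188:204/;s/v=195/v=188/;s/arange(27)/arange(16)/;s/200:230/180:200/;s/200+k/180+k/g' me.py; python3 me.py w5
```

```text
time: 11.55
tool_pos: [656.6, -105.5, 201.7]
tcp_rot: [-179.9, -0.2, -179.9]
ft_force: [-4.9, -8.1, 0.7]
finger_gap: 17.0
grip_force: 70.0
[ 656.55460419 -105.49086616  201.67442949] [-179.888126     -0.18474617 -179.92528943] [-2.90450407 -8.94511188  0.93547178] [-1.10720613  1.13239835  0.87519565]
line 330 196.5 [619.1 -84.9  18. ]
line 380 196.1 [618.9 -61.3  18. ]
line 430 196.1 [618.8 -37.2  18. ]
line 480 195.6 [618.5 -12.5  18. ]
line 530 195.0 [618.   13.1  18. ]
edge 20 189.5 [ 619.7 -251.     0. ]
edge 80 188.5 [ 619.4 -215.9    0. ]
edge 140 188.5 [ 619.5 -182.7    0. ]
edge 240 188.5 [ 619.6 -129.6    0. ]
```

```bash
python3 - <<'E'
from h import *
def fit(f,z,u0,u1,rows,ch,sign=0):
    I=pickle.load(open(f'pics/{f}.pkl','rb'))['img'].astype(float)
    I=cv2.GaussianBlur(I,(3,3),0); P=[]
    for v in rows:
        d=np.diff(I[v,u0:u1,ch]); d=np.abs(d); k=d.argmax(); a=slice(max(k-2,0),k+3)
        u=u0+.5+(d[a]*np.arange(len(d))[a]).sum()/d[a].sum(); P.append(at(f,u,v,z)[:2])
    P=np.array(P); 
    for _ in range(3):
        c=np.polyfit(P[:,0],P[:,1],1); r=P[:,1]-np.polyval(c,P[:,0]); P=P[abs(r)<max(1.5*np.std(r),.2)]
    print(f,z,'slope deg %.2f'%np.degrees(np.arctan(c[0])),'y@620 %.1f'%np.polyval(c,620),'n',len(P),'std %.2f'%r.std(),'x',P[:,0].min(),P[:,0].max())
fit('w5',68,240,268,range(5,185,4),2); fit('w5',68,302,325,range(30,190,4),2)
fit('w1',68,262,280,range(190,325,4),2)
fit('w5t',18,280,296,range(100,168,2),2)   # shelf edge outboard
fit('top0',40,276,282,range(172,262,3),2);fit('top0',40,282,292,range(172,262,3),2)  # fence
# joint check: rail from start
s=sense();print(s['time'])
E
```

```text
w5 68 slope deg 0.86 y@620 -115.3 n 32 std 0.12 x 554.7321346470682 601.2339805295591
w5 68 slope deg 0.55 y@620 -97.9 n 28 std 0.33 x 563.3675183920893 602.8088620593354
w1 68 slope deg -7.70 y@620 -156.7 n 26 std 0.12 x 547.7945274611644 671.3363771615411
w5t 18 slope deg 0.64 y@620 25.6 n 21 std 0.53 x 650.2294505717053 833.31716562213
top0 40 slope deg 1.11 y@620 50.8 n 18 std 1.04 x 392.9483767904939 611.4118805351003
top0 40 slope deg -0.17 y@620 25.0 n 23 std 1.01 x 375.8876854163414 602.7244727953524
11.7
```

Rail, line and top-view edge all show the shelf yawed about +0.6° in the grip, so its inner end has come slightly off the fence. I'll turn it back until it seats.

```bash
python3 -m jog '0 0 0 0 0 0.005 1; 0 0 0 0 0 0 1; 0 0 0 0 0 0.004 1; 0 0 0 0 0 0 1; 0 0 0 0 0 0 1' 90; cat >> me.py <<'E'
def fit(z,u0,u1,rows,ff=f):
    I=cv2.GaussianBlur(pickle.load(open(f'pics/{ff}.pkl','rb'))['img'].astype(float),(3,3),0);Q=[]
    for v in rows:
        d=np.abs(np.diff(I[v,u0:u1,2]));k=d.argmax();a=slice(max(k-2,0),k+3)
        Q.append(at(ff,u0+.5+(d[a]*np.arange(len(d))[a]).sum()/d[a].sum(),v,z)[:2])
    Q=np.array(Q)
    for _ in range(3):
        c=np.polyfit(Q[:,0],Q[:,1],1);r=Q[:,1]-np.polyval(c,Q[:,0]);Q=Q[abs(r)<max(1.5*np.std(r),.2)]
    print(ff,'yaw %.2f'%np.degrees(np.arctan(c[0])))
fit(68,240,268,range(5,185,4));fit(68,302,325,range(30,190,4));fit(18,280,296,range(100,168,2),f+'t')
E
python3 me.py w6
```

```text
time: 12.32
tool_pos: [656.4, -105.7, 201.7]
tcp_rot: [-179.9, -0.2, 179.5]
ft_force: [-6.2, -9.4, 0.8]
finger_gap: 17.0
grip_force: 88.3
[ 656.38996765 -105.71726563  201.66937572] [-179.86454713   -0.21372417  179.54111207] [ -5.15628945 -10.00799689   1.88762387] [-1.20314425  1.41661714  1.02309472]
line 330 196.2 [618.9 -84.9  18. ]
line 380 195.9 [619.  -61.2  18. ]
line 430 195.5 [618.9 -37.2  18. ]
line 480 195.2 [618.8 -12.5  18. ]
line 530 194.9 [618.8  13.1  18. ]
edge 20 191.5 [ 619.2 -251.3    0. ]
edge 80 191.5 [ 619.7 -216.2    0. ]
edge 140 190.5 [ 619.6 -182.8    0. ]
edge 240 189.5 [ 619.6 -129.6    0. ]
w6 yaw 0.05
w6 yaw 0.27
w6t yaw 0.07
```

```bash
python3 -m jog '0 0 -0.005 0 -0.0035 0.001 1; 0 0 0 0 0 0 1; 0 0 0 0 0 0 1; 0 0 0 0 0 0 1'; python3 me.py w7; python3 - <<'E'
from h import *
s=lambda f:pickle.load(open(f'pics/{f}.pkl','rb'))['img'][:,:,::-1]
b=cv2.resize(s('w7t')[90:190,270:370],(400,400),interpolation=cv2.INTER_CUBIC)
c=cv2.resize(s('w7s')[240:340,225:325],(400,400),interpolation=cv2.INTER_CUBIC)
cv2.imwrite('pics/f7.png',np.hstack([b,c]))
E
```

```text
time: 12.98
tool_pos: [656.4, -105.7, 202.0]
tcp_rot: [-179.9, 0.0, 179.5]
ft_force: [-4.3, -9.8, -0.1]
finger_gap: 17.1
grip_force: 88.0
[ 656.41259096 -105.72893382  201.96160546] [-1.79860831e+02  4.52504447e-03  1.79477007e+02] [-4.71618192 -9.1993128   0.96466674] [-1.32596739  1.16372199  1.03667778]
line 330 196.3 [619.8 -84.9  18. ]
line 380 196.1 [619.8 -61.2  18. ]
line 430 195.5 [619.7 -37.1  18. ]
line 480 195.2 [619.7 -12.4  18. ]
line 530 194.5 [619.5  13.1  18. ]
edge 20 190.5 [ 619.3 -251.2    0. ]
edge 80 189.5 [ 619.3 -216.1    0. ]
edge 140 189.5 [ 619.8 -182.8    0. ]
edge 240 187.5 [ 619.3 -129.5   -0. ]
w7 yaw 0.25
w7 yaw -0.13
w7t yaw 0.03
```

View pics/f7.png

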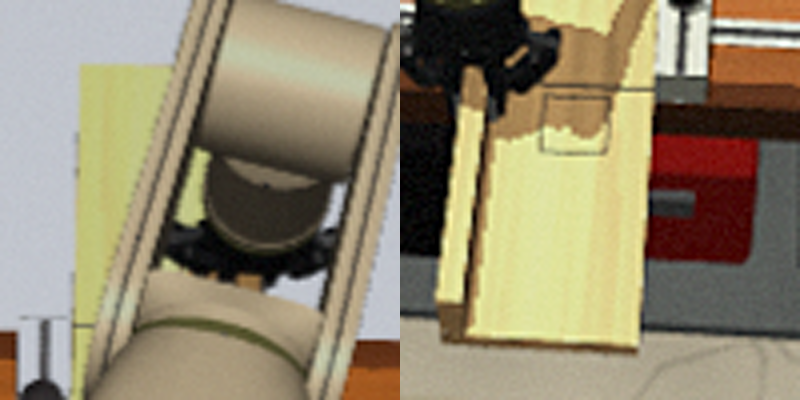

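Line end: top crop (78,325), scene crop (253,90). Outer +y top corner: top crop (81,66), scene crop (239,347). I'll check that the shelf is level.

```bash
python3 - <<'E'
from h import *
T=lambda x,y:('w7t',270+x/4-.4,90+y/4-.4)
S=lambda x,y:('w7s',225+x/4-.4,240+y/4-.4)
for n,a,b in(('line',T(78,325),S(253,90)),('outer',T(81,66),S(239,347))):print(n,tri(a,b).round(1),at(*a,18).round(1),at(*b,18).round(1))
E
```

```text
line [621.6  23.5  19.6] [622.2  20.9  18. ] [620.4  26.1  18. ]
outer [835.   26.   13.4] [833.1  24.6  18. ] [837.4  27.3  18. ]
```

```bash
python3 - <<'E'
from h import *
def run(f,us,lr,er):
    g=cv2.cvtColor(pickle.load(open(f'pics/{f}.pkl','rb'))['img'],cv2.COLOR_RGB2GRAY).astype(float);L=[];E=[]
    for u in us:
        for (r,out,kind) in ((lr,L,0),(er,E,1)):
            v0,v1=r(u);c=g[int(v0):int(v1),u]
            w=np.clip(np.median(c)-8-c,0,None) if kind==0 else np.clip(-np.diff(c),0,None)
            k=w.argmax();a=slice(max(k-1,0),k+2);v=int(v0)+(w[a]*np.arange(len(w))[a]).sum()/w[a].sum()+.5*kind
            out.append(at(f,u,v,18)[:2])
    L=np.array(L);E=np.array(E);cl=np.polyfit(L[:,1],L[:,0],1);ce=np.polyfit(E[:,1],E[:,0],1)
    y=L[:,1].mean();print(f,'line',cl.round(3),np.std(L[:,0]-np.polyval(cl,L[:,1])).round(2),'end',ce.round(3),np.std(E[:,0]-np.polyval(ce,E[:,1])).round(2),'perp dist',((np.polyval(ce,y)-np.polyval(cl,y))*np.cos(np.arctan(cl[0]))).round(1))
# scene0: line (320,276)-(145,250)/4.8 ; end edge (60,527)-(252,556)
l=lambda x:180+(250+(x-145)*26/175)/4.8; e=lambda x:180+(527+(x-60)*.142)/4.8
run('scene0',range(247,266),lambda u:(l((u-215)*4.8)-4,l((u-215)*4.8)+5),lambda u:(e((u-215)*4.8)-4,e((u-215)*4.8)+4))
run('w7s',range(262,284),lambda u:(258,267),lambda u:(320,332))
run('w3s',range(262,284),lambda u:(253,264),lambda u:(314,326))
E
```

```text
scene0 line [1.8000e-01 5.3338e+02] 3.0 end [1.38000e-01 7.46225e+02] 0.53 perp dist 212.9
w7s line [-1.40000e-02  6.19663e+02] 3.31 end [-1.00000e-03  8.36233e+02] 0.47 perp dist 216.3Traceback (most recent call last):
  File "<stdin>", line 16, in <module>
  File "<stdin>", line 3, in run
FileNotFoundError: [Errno 2] No such file or directory: 'pics/w3s.pkl'
```

```bash
python3 -m jog '0.006 0 -0.003 0 -0.0035 0 1; 0 0 0 0 0 0 1; 0 0 0 0 0 0 1; 0 0 0 0 0 0 1'; python3 me.py w8;python3 - <<'E'
from h import *
g=cv2.cvtColor(pickle.load(open('pics/w8s.pkl','rb'))['img'],cv2.COLOR_RGB2GRAY).astype(float);X=[]
for u in range(262,284):
    w=np.clip(-np.diff(g[320:332,u]),0,None);k=w.argmax();a=slice(max(k-1,0),k+2);X.append(at('w8s',u,320.5+(w[a]*np.arange(11)[a]).sum()/w[a].sum(),18)[0])
print('end',np.median(X))
E
```

```text
time: 13.62
tool_pos: [655.8, -105.7, 202.1]
tcp_rot: [-179.9, 0.2, 179.5]
ft_force: [-4.6, -9.5, -1.3]
finger_gap: 17.1
grip_force: 88.0
[ 655.80148979 -105.73938019  202.15137593] [-179.85883372    0.21371537  179.47818607] [-3.61800171 -9.79830134 -0.51763888] [-1.3784605   1.07121709  0.96076766]
line 330 196.5 [619.9 -84.8  18. ]
line 380 196.0 [619.9 -61.2  18. ]
line 430 195.9 [620.  -37.1  18. ]
line 480 195.5 [619.9 -12.4  18. ]
line 530 194.9 [619.8  13.2  18. ]
edge 20 190.5 [ 619.5 -251.3    0. ]
edge 80 189.5 [ 619.5 -216.1    0. ]
edge 140 188.5 [ 619.4 -182.8    0. ]
edge 240 187.5 [ 619.5 -129.6    0. ]
w8 yaw 0.12
w8 yaw -0.12
w8t yaw 0.02
end 836.0730519217539
```

```bash
python3 -m jog '0.009 0 -0.002 0 -0.0035 0 1; 0 0 0 0 0 0 1; 0 0 0 0 0 0 1; 0 0 0 0 0 0 1'; python3 me.py w9;python3 - <<'E'
from h import *
g=cv2.cvtColor(pickle.load(open('pics/w9s.pkl','rb'))['img'],cv2.COLOR_RGB2GRAY).astype(float);X=[]
for u in range(262,284):
    w=np.clip(-np.diff(g[320:332,u]),0,None);k=w.argmax();a=slice(max(k-1,0),k+2);X.append(at('w9s',u,320.5+(w[a]*np.arange(11)[a]).sum()/w[a].sum(),18)[0])
print('end',np.median(X))
E
```

```text
time: 14.28
tool_pos: [655.0, -105.7, 202.3]
tcp_rot: [-179.9, 0.5, 179.5]
ft_force: [-2.5, -9.5, -2.1]
finger_gap: 16.9
grip_force: 88.1
[ 655.04100665 -105.69001     202.33894954] [-179.85569535    0.44941154  179.48301258] [-1.50659126 -9.09378889 -2.43690333] [-1.45792087  0.98300628  0.92135698]
line 330 196.1 [619.8 -84.9  18. ]
line 380 196.1 [620.  -61.1  18. ]
line 430 195.7 [619.9 -37.1  18. ]
line 480 195.5 [619.9 -12.4  18. ]
line 530 194.9 [619.8  13.3  18. ]
edge 20 190.5 [ 619.6 -251.4    0. ]
edge 80 189.5 [ 619.6 -216.2    0. ]
edge 140 188.5 [ 619.5 -182.9    0. ]
edge 240 187.5 [ 619.6 -129.6    0. ]
w9 yaw -0.03
w9 yaw 0.19
w9t yaw -0.14
end 835.4690827565139
```

```bash
python3 -c "from bench import *;print(hand_in())"
```

```text
the job is handed in; nothing more can be done
None
```

The shelf was pushed until it seated on the fence, then slid out until the pencil line measured within about 0.5 mm of the bench's front edge; I handed it in still gripped, level to within about 0.3° and pressed against the fence with about 9 N.

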